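# Change over the workholders of a wire bonder

## Task

Change the bonder over to the square workholder: put the three round workholders away, each lying flat in the storage dish of its own size, and stand the square one in the middle of the stage. The large one is still on the stage and the small one was left in the large one's dish, so clear each place before you fill it. Keep them all upright and leave the oblong and the six-sided workholders where they are.

Things in the scene. Friction and masses are not known exactly. Their poses are not given: they have to be found in the camera images.
- round_small_neck (a point): Small round workholder: aluminium disc 40 mm in diameter and 12 mm thick, lying flat, with an upright neck; 60 mm tall overall. Graspable neck round, 30 mm in diameter, steel, from 12 to 60 mm above the underside. This point is on the upright centre line in the middle of the neck, 36 mm above the underside; z is up. At the start it stands wrongly in the large dish; about 90 to 180 g
- round_medium_neck (a point): Medium round workholder: aluminium disc 60 mm in diameter and 12 mm thick, lying flat, with an upright neck; 60 mm tall overall. Graspable neck round, 30 mm in diameter, steel, from 12 to 60 mm above the underside. This point is on the upright centre line in the middle of the neck, 36 mm above the underside; z is up. At the start it stands on the table; about 125 to 250 g
- round_large_neck (a point): Large round workholder: aluminium disc 80 mm in diameter and 12 mm thick, lying flat, with an upright neck; 60 mm tall overall. Graspable neck round, 30 mm in diameter, steel, from 12 to 60 mm above the underside. This point is on the upright centre line in the middle of the neck, 36 mm above the underside; z is up. At the start it stands on the stage; about 175 to 350 g
- square_neck (a point): Square workholder: aluminium plate 50 x 50 mm and 12 mm thick, lying flat, with an upright neck; 60 mm tall overall. Graspable neck square, 30 x 30 mm, steel, from 12 to 60 mm above the underside. This point is on the upright centre line in the middle of the neck, 36 mm above the underside; z is up; x and y are square to the sides of plate and neck. At the start it stands on the table; about 140 to 280 g
- dish_small: Small storage dish: fixed, round, shallow, grey plastic; flat inner floor 56 mm across and 4 mm above the table, rim 10 mm above the table and 68 mm across outside, wall 4 mm, leaning outward slightly. Made for the 40 mm round workholder. Origin: centre of its underside, on the table; z up
- dish_medium: Medium storage dish: fixed, round, shallow, grey plastic; flat inner floor 76 mm across and 4 mm above the table, rim 10 mm above the table and 88 mm across outside, wall 4 mm, leaning outward slightly. Made for the 60 mm round workholder. Origin: centre of its underside, on the table; z up
- dish_large: Large storage dish: fixed, round, shallow, grey plastic; flat inner floor 96 mm across and 4 mm above the table, rim 10 mm above the table and 108 mm across outside, wall 4 mm, leaning outward slightly. Made for the 80 mm round workholder. Origin: centre of its underside, on the table; z up
- stage: The bonder's stage: fixed; cream round base 120 mm in diameter, 10 mm high, and on it a flat dark steel platen 98 mm in diameter whose top is 20 mm above the table. Origin: centre of its underside, on the table; z up
- oblong_neck (a point): Oblong workholder, to be left alone: aluminium plate 36 (x) x 84 (y) mm and 12 mm thick, on the table, with an upright neck; 60 mm tall overall. Graspable neck square, 30 x 30 mm, steel, from 12 to 60 mm above the underside. This point is on the upright centre line in the middle of the neck, 36 mm above the underside; z is up
- hexagon_neck (a point): Six-sided workholder, to be left alone: aluminium plate 54 mm across flats and 12 mm thick, on the table, with an upright neck; 60 mm tall overall. Graspable neck round, 30 mm in diameter, steel, from 12 to 60 mm above the underside. This point is on the upright centre line in the middle of the neck, 36 mm above the underside; z is up
Mind the look-alikes: they are no part of the job. Leave any brown or purple look-alike of the part that bears round_small_neck alone.

How it is judged:
By the outcome, as a careful person would: the job done as asked, in the order asked, and still so for the second after the job is handed in, with the robot touching nothing.
It also fails if it takes over 99 s, if anything falls off the work surface, if the arm or the gripper's body presses on something with over 40 N, if the wrist force passes 120 N, or if a joint passes its speed limit or range.

## Robot

A 6-joint arm with a two-finger parallel gripper is mounted at the origin on the work surface. World frame = base frame: x ahead of the robot, y to its left, z up, the work surface at z = 0. Lengths are in m, angles in rad, forces in N, time in s.
With the tool pointing down it reaches from about 0.425 to 0.95 m from the base axis. Payload 3.5 kg.
Tool frame: the origin (TCP) lies at the very end of the fingers, on their centre line; the grasp point (between the pads) lies env.grasp_offset behind it (env.grasp_offset is the distance from the TCP to the grasp point, in m); z points along the fingers, y is the direction in which the jaws open and shut (so a half turn about z gives the same grasp; the last joint's range is limited). The gripper opens to 85 mm and grips with 20 to 120 N. Pads are 22 mm wide; open, the fingers measure 114 mm over their backs; the gripper's body (76 mm by 85 mm) begins 54 mm behind the grasp point. The pads swing forward as they close: fully open they stand 13 mm farther back than shut.
Start: joints at [-1.492, 0.286, 1.577, -0, 1.279, -0.15], TCP at [0.153, -0.657, 0.231] pointing down, gripper open.
Joint ranges: [-2.77, 2.77], [-0.9, 2.22], [0.21, 2.48], [-1.53, 4.67], [0.24, 2.81], [-2.84, 2.84]. Speed limits (rad/s): [2.79, 2.79, 3.14, 3.14, 3.14, 3.14].

## Interface

Orientations are given as a unit quaternion [w, x, y, z].
In Python, from plant import sensors, snapshot, camera_model, workorder, spotter, env gives the robot as it stands. The module is installed in compiled form; this text tells all that it offers.
- The arm moves only by the shell command python3 -m jog 'ROWS' [FORCE]. ROWS is JSON, one flat list of numbers, 5 for each row, row after row: the finger opening in m, from 0 to 0.0854, then the shift along the tool's x, y, z in m, then the turn about the tool's z in degrees. A call has exactly 10 rows; each row is the pose to reach, as a shift and turn from the pose commanded when the call began, along the tool's axes at that moment; what a row does not reach only later rows make up. A row lasts 1/8 s, in which the tool goes at most 62.5 mm and 10.7 degrees, less where a joint would pass 70% of its speed; a pose out of reach is approached as far as the arm can. A call with a gripper value outside its range is refused whole. The fingers move at their own pace and stop on an object; FORCE is the grip in N (left out, the last holds). Time passes only in rows, so rows that repeat a pose let the fingers close, or fill a call up. It gives the time, the measured TCP pose, the force and the opening at its end, in the units of the state.
- sensors.observe(): the state, without advancing time (a new reading comes with each control period).
- snapshot(name): name is "scene" or "top" or "wrist"; returns the picture (384x512x3 uint8, blue, green, red); there is no depth.
- camera_model(name): a dict with "camera_matrix" (3x3 intrinsics, pixels), "R" (3x3) and "t" (3): a world point X has camera coordinates R X + t. Camera axes: x right, y down, z forward; pixel columns grow to the right and rows downward; lengths in m; the calibration is good to about 2 mm. The wrist camera is an equidistant fisheye: a pixel r from the principal point sees the ray r / f radians off the axis. A picture is of the moment at which its call begins: read the wrist's pose just before it. camera_model takes no time and is no camera call; for the wrist camera it gives the pose at the moment of the call.
- workorder.hand_in(): hands the job in, once; it reports no verdict.
Trained networks look in the newest picture that a camera, given by its name, has taken for a name from the list of things; names that differ only in an ending like _2 or _b are one class to them, and where a whole thing is asked for, a point or a joint stands for the part that bears it (a point fixed in the world has none). Each returns a list of dicts, best first, with "confidence" (0 to 1); they miss things now and then, are a little off and sometimes report something else, mostly with a low value. They report only what shows in the picture. A call takes as long as a camera call. They do not tell look-alikes from the thing itself.
- spotter.regions_of(camera, target): "region" (384x512 bool, what is visible of it) and "position" ([column, row] in pixels, amid what is visible of it).
- spotter.place_of(camera, target): "position" ([column, row] in pixels: a listed point, or the origin of a listed thing).
The state is a dict: "t": time; "joint_positions": joint angles; "qvel": joint speeds; "joint_efforts": joint torques, N m; "tcp_pos": TCP position; "orientation": TCP orientation; "ft_force": force on the tool from outside, world axes, zero at the start; "torque": the same for the moment, N m; "grip_width": opening from 0.0 (shut) to 1.0 (fully open).
Only numpy, scipy, OpenCV 4.12 (cv2) and the standard library are available. Lean on these libraries where they do the work, as an engineer would, in place of code of your own. Each camera call takes 0.05 s, during which the arm holds its last target.

## Working session

There is one attempt and no reset: what is moved stays moved. The work goes in short steps, Python scripts to look and compute and a shell command to move; the robot and the scene stay as the last step left them, time stands still between calls to the robot, and variables do not carry over. Pictures are saved under pics/ and viewed, and the job is handed in when it is done.

```bash
mkdir -p pics
cat > h.py <<'E'
import numpy as np,cv2
from plant import sensors,snapshot,camera_model,workorder,spotter,env
def ray(cam,m,uv):
    K=np.array(m["camera_matrix"]);R=np.array(m["R"]);t=np.array(m["t"])
    x=(uv[0]-K[0,2])/K[0,0];y=(uv[1]-K[1,2])/K[1,1]
    if cam=="wrist":
        r=np.hypot(x,y);d=np.array([x/r*np.sin(r),y/r*np.sin(r),np.cos(r)]) if r>1e-9 else np.array([0,0,1.])
    else: d=np.array([x,y,1.])
    return -R.T@t,R.T@d
def at(cam,m,uv,z):
    c,d=ray(cam,m,uv);return c+d*(z-c[2])/d[2]
E
python3 - <<'E'
from h import *
s=sensors.observe();print({k:np.round(v,4) for k,v in s.items()},env.grasp_offset)
for c in("scene","top","wrist"):
    cv2.imwrite(f"pics/{c}0.png",snapshot(c))
E
```

```text
{'t': np.float64(0.0), 'joint_positions': array([-1.492 ,  0.2872,  1.5782, -0.    ,  1.2786, -0.15  ]), 'qvel': array([ 0.0005,  0.0004,  0.0013,  0.0004,  0.0018, -0.0003]), 'joint_efforts': array([-5.0000e-04, -4.0598e+01, -2.9263e+01, -2.0000e-04,  5.8000e-03,
        0.0000e+00]), 'tcp_pos': array([ 0.1531, -0.6567,  0.2299]), 'orientation': array([-0.0012,  0.9935,  0.1141,  0.    ]), 'ft_force': array([-0.0098, -0.2287, -0.1577]), 'torque': array([ 0.0146,  0.0198, -0.0417]), 'grip_width': np.float64(1.0019)} 0.0187
```

View pics/scene0.png

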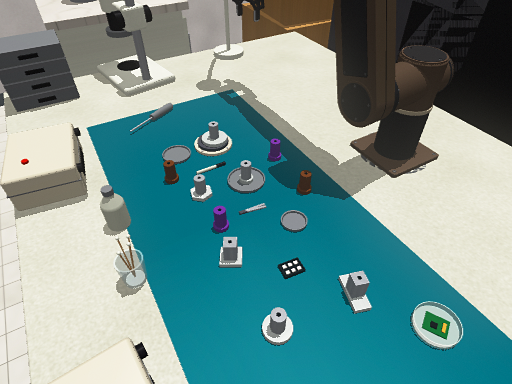

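View pics/top0.png

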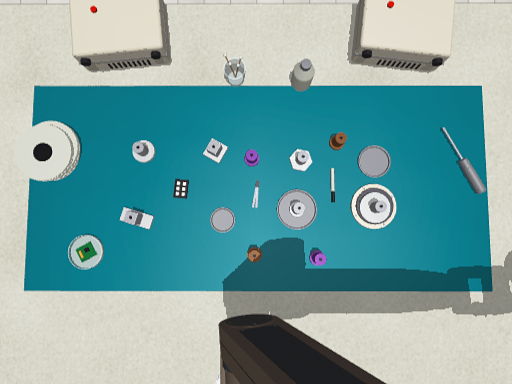

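View pics/wrist0.png

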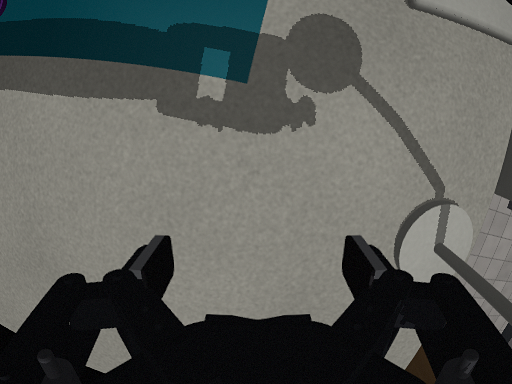

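The top view shows: medium round (143,150), square, rotated (215,150), hexagon (301,158), medium dish (374,161), stage with large round (375,206), large dish with small round (297,209), small dish (223,220), oblong (136,217). The brown and purple things are look-alikes. Next I'll measure positions with the networks.

Run:
```python
from h import *
for c in("top","scene"):
    snapshot(c);m=camera_model(c)
    if c=="top": print(np.round(at(c,m,(256,192),0),3),at(c,m,(257,192),0)-at(c,m,(256,192),0),"cam",ray(c,m,(256,192))[0])
    for n,z in [("round_small_neck",.040),("round_medium_neck",.036),("round_large_neck",.056),("square_neck",.036),("dish_small",0),("dish_medium",0),("dish_large",0),("stage",0),("oblong_neck",.036),("hexagon_neck",.036)]:
        r=spotter.place_of(c,n)
        print(c,n,[(np.round(q["position"],1).tolist(),round(float(q["confidence"]),2),np.round(at(c,m,q["position"],z)[:2],4).tolist()) for q in r[:3]])
print(sensors.observe()["t"])
```

```text
[0.511 0.002 0.   ] [-7.93208463e-07 -2.70509209e-03  0.00000000e+00] cam [0.41302043 0.00562487 1.03104053]
top round_small_neck [([296.4, 206.9], 0.6, [0.4688, -0.1021]), ([249.3, 156.3], 0.58, [0.6016, 0.02]), ([318.4, 256.2], 0.54, [0.3424, -0.1573])]
top round_medium_neck [([138.6, 149.7], 0.65, [0.6203, 0.3124])]
top round_large_neck []
top square_neck [([214.4, 149.5], 0.54, [0.6206, 0.1121]), ([296.9, 208.7], 0.16, [0.4644, -0.1038])]
top dish_small [([218.7, 222.1], 0.81, [0.4302, 0.1027])]
top dish_medium [([371.7, 161.4], 0.57, [0.5949, -0.3123])]
top dish_large [([295.5, 207.2], 0.67, [0.4703, -0.1041])]
top stage [([373.6, 206.6], 0.61, [0.4719, -0.3142])]
top oblong_neck [([132.8, 214.3], 0.77, [0.4498, 0.3232])]
top hexagon_neck [([302.8, 158.9], 0.6, [0.5953, -0.1206])]
scene round_small_neck [([220.7, 219.6], 0.85, [0.6077, 0.0296]), ([245.3, 171.9], 0.79, [0.4725, -0.0964]), ([274.3, 148.3], 0.72, [0.3455, -0.1493])]
scene round_medium_neck [([278.6, 319.1], 0.71, [0.621, 0.3068]), ([231.8, 247.5], 0.67, [0.6211, 0.1139])]
scene round_large_neck [([212.5, 128.4], 0.95, [0.4693, -0.3155])]
scene square_neck [([229.6, 244.9], 0.92, [0.6221, 0.105])]
scene dish_small [([291.7, 224.0], 0.59, [0.4465, 0.097])]
scene dish_medium [([177.8, 161.0], 0.78, [0.6036, -0.2857])]
scene dish_large [([246.3, 181.2], 0.82, [0.4676, -0.1012])]
scene stage [([211.7, 147.0], 0.92, [0.4843, -0.3001])]
scene oblong_neck [([357.2, 285.5], 0.85, [0.4447, 0.3252])]
scene hexagon_neck [([205.2, 184.4], 0.97, [0.5875, -0.1082])]
1.25
```

Run:
```python
from h import *
im=snapshot("top");m=camera_model("top")
ov=im.copy()
for n,z in [("dish_small",.01),("dish_medium",.01),("dish_large",.01),("stage",.01),("round_medium_neck",.012),("round_large_neck",.032),("square_neck",.012),("round_small_neck",.016),("hexagon_neck",.012)]:
    for q in spotter.regions_of("top",n)[:2]:
        g=q["region"].astype(np.uint8)
        cs,_=cv2.findContours(g,cv2.RETR_EXTERNAL,cv2.CHAIN_APPROX_NONE);c=max(cs,key=len)
        P=np.array([at("top",m,p[0],z)[:2] for p in c],np.float32)
        h=cv2.convexHull(P);e=cv2.fitEllipse(P);r=cv2.minAreaRect(P)
        print(n,round(float(q["confidence"]),2),"ell",np.round(e[0],4),np.round(e[1],3),"rect",np.round(r[0],4),np.round(r[1],3),round(r[2],1))
        cv2.drawContours(ov,[c],-1,(0,0,255),1)
cv2.imwrite("pics/ov.png",cv2.resize(ov[120:280,100:420],None,fx=2.5,fy=2.5,interpolation=cv2.INTER_CUBIC))
cv2.imwrite("pics/crop.png",cv2.resize(im[120:280,100:420],None,fx=2.5,fy=2.5,interpolation=cv2.INTER_CUBIC))
```

```text
dish_small 0.95 ell [0.4383 0.094 ] [0.063 0.065] rect [0.4383 0.0944] [0.064 0.061] 0.3
dish_medium 0.66 ell [ 0.596  -0.3152] [0.085 0.086] rect [ 0.5957 -0.3154] [0.086 0.084] 89.9
dish_large 0.78 ell [ 0.466  -0.1055] [0.104 0.105] rect [ 0.4665 -0.107 ] [0.103 0.104] 44.9
stage 0.82 ell [ 0.475  -0.3099] [0.119 0.12 ] rect [ 0.4758 -0.3096] [0.118 0.118] 90.0
round_medium_neck 0.65 ell [0.6232 0.3071] [0.059 0.065] rect [0.6231 0.3078] [0.063 0.06 ] 1.3
round_large_neck 0.66 ell [ 0.5914 -0.3089] [0.08  0.082] rect [ 0.5921 -0.3093] [0.082 0.081] 62.7
round_large_neck 0.64 ell [ 0.4692 -0.3045] [0.076 0.079] rect [ 0.4704 -0.3051] [0.078 0.076] 90.0
square_neck 0.81 ell [0.625 0.113] [0.055 0.057] rect [0.625  0.1129] [0.052 0.049] 60.8
round_small_neck 0.78 ell [ 0.6502 -0.2181] [0.039 0.056] rect [ 0.6498 -0.219 ] [0.04  0.054] 45.0
round_small_neck 0.73 ell [ 0.3388 -0.159 ] [0.035 0.042] rect [ 0.3386 -0.1588] [0.036 0.039] 0.0
hexagon_neck 0.88 ell [ 0.6003 -0.1159] [0.056 0.059] rect [ 0.6009 -0.1161] [0.059 0.057] 89.9
```

View pics/ov.png

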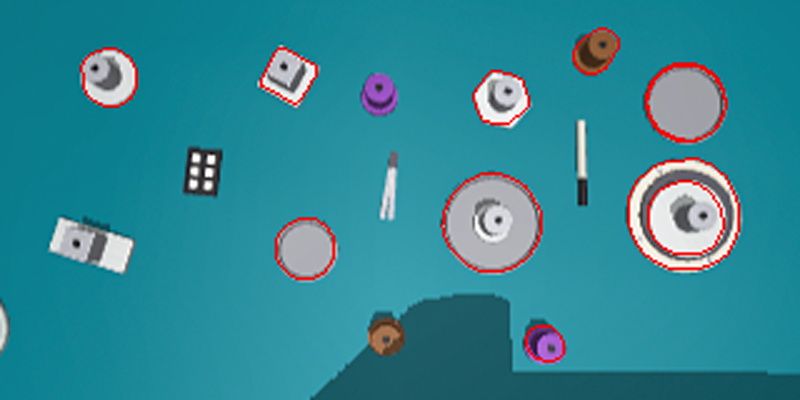

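View pics/crop.png

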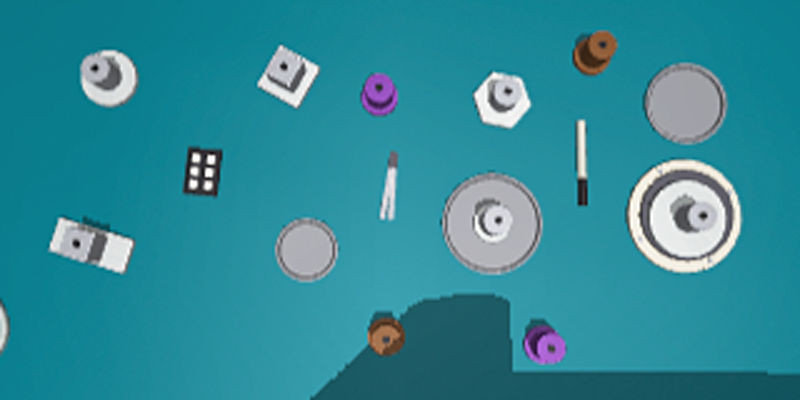

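```bash
cat >> h.py <<'E'
from scipy.spatial.transform import Rotation as Rn
def go(x,y,z,psi=None):
    s=sensors.observe();q=s["orientation"];R=Rn.from_quat([q[1],q[2],q[3],q[0]]).as_matrix()
    d=R.T@(np.array([x,y,z])-s["tcp_pos"]);p=np.degrees(np.arctan2(R[1,0],R[0,0]))
    print("t",round(float(s["t"]),2),"tcp",np.round(s["tcp_pos"],4),"psi",round(p,1),"shift mm",np.round(d*1000,1),"turn",None if psi is None else round(p-psi,1),"w",round(float(s["grip_width"]),3),"j",np.round(s["joint_positions"],2),"F",np.round(s["ft_force"],1))
E
python3 -c "
from h import *
go(.468,-.103,.15,-29.2)"
```

```text
t 1.75 tcp [ 0.1531 -0.6574  0.2313] psi 13.1 shift mm [ 432.4 -468.6   81.3] turn 42.3 w 1.002 j [-1.49  0.29  1.58 -0.    1.28 -0.15] F [ 0.6  0.8 -0.1]
```

```bash
python3 -m jog '[0.06,0.025,-0.027,0,3, 0.06,0.06,-0.065,0,8, 0.06,0.1,-0.109,0,13, 0.06,0.14,-0.152,0,18, 0.06,0.18,-0.195,0,23, 0.06,0.22,-0.238,0,28, 0.06,0.26,-0.282,0,33, 0.06,0.3,-0.325,0,37, 0.06,0.335,-0.363,0,40, 0.06,0.36,-0.39,0,42.3]' 40
python3 -c "
from h import *
go(.468,-.103,.15,-29.2)"
```

```text
t: 3.0
tcp_pos: [0.4161, -0.1939, 0.2317]
orientation: [0.0, 0.968, -0.252, 0.001]
ft_force: [0.2, -0.6, -0.4]
grip_width: 0.698
t 3.0 tcp [ 0.4161 -0.1939  0.2317] psi -29.2 shift mm [   0.9 -104.7   81.7] turn 0.0 w 0.698 j [-0.66 -0.21  2.09  0.    1.26  1.42] F [ 0.2 -0.6 -0.4]
```

```bash
python3 -m jog '[0.06,0,-0.02,0.01,0, 0.06,0,-0.05,0.03,0, 0.06,0,-0.08,0.05,0, 0.06,0.001,-0.1,0.07,0, 0.06,0.001,-0.105,0.08,0, 0.06,0.001,-0.105,0.082,0, 0.06,0.001,-0.105,0.082,0, 0.06,0.001,-0.105,0.082,0, 0.06,0.001,-0.105,0.082,0, 0.06,0.001,-0.105,0.082,0]'
python3 - <<'E'
from h import *
go(.468,-.103,.06)
m=camera_model("wrist");im=snapshot("wrist");cv2.imwrite("pics/w1.png",im)
for n,z in(("round_small_neck",.04),("dish_large",0)):
    print(n,[(np.round(q["position"],1).tolist(),round(float(q["confidence"]),2),np.round(at("wrist",m,q["position"],z)[:2],4).tolist()) for q in spotter.place_of("wrist",n)[:3]])
E
```

```text
t: 4.25
tcp_pos: [0.4675, -0.105, 0.1496]
orientation: [0.0, 0.968, -0.252, 0.0]
ft_force: [0.2, -0.1, 0.7]
grip_width: 0.708
t 4.25 tcp [ 0.4675 -0.105   0.1496] psi -29.2 shift mm [-0.5 -2.  89.6] turn None w 0.708 j [-0.43 -0.07  2.12 -0.    1.09  1.65] F [ 0.2 -0.1  0.7]
round_small_neck [([361.0, 271.3], 0.94, [0.3404, -0.1552]), ([259.1, 188.0], 0.72, [0.4679, -0.107]), ([79.5, 126.9], 0.72, [0.6046, 0.0129])]
dish_large []
```

View pics/w1.png

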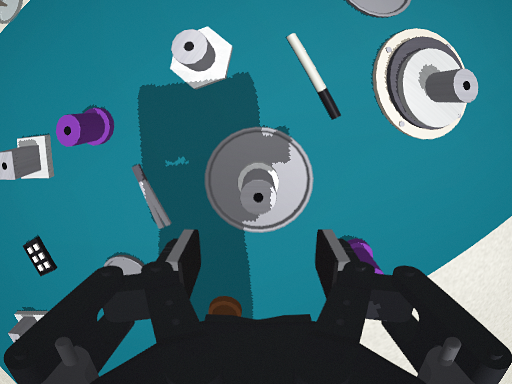

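The wrist view shows the small round centred at (258,190) between the open fingers, inside the large dish, with nothing near the fingers. I'll descend and grasp.

```bash
python3 -m jog '[0.06,0,0,0.03,0, 0.06,0,0,0.07,0, 0.06,0,0,0.105,0, 0.06,0,0,0.122,0, 0.06,0,0,0.124,0, 0.06,0,0,0.124,0, 0.0,0,0,0.124,0, 0.0,0,0,0.124,0, 0.0,0,0,0.124,0, 0.0,0,0,0.124,0]' 40
python3 -c "
from h import *
go(.4383,.094,.15)"
```

```text
t: 5.65
tcp_pos: [0.4684, -0.1052, 0.0267]
orientation: [0.0, 0.968, -0.252, 0.001]
ft_force: [-1.5, 0.4, 6.5]
grip_width: 0.347
t 5.65 tcp [ 0.4684 -0.1052  0.0267] psi -29.2 shift mm [-123.1 -159.2 -123.6] turn None w 0.347 j [-0.43  0.14  2.18  0.    0.82  1.65] F [-1.5  0.4  6.5]
```

```bash
python3 -m jog '[0,0,0,-0.02,0, 0,0,0,-0.05,0, 0,-0.01,-0.013,-0.08,0, 0,-0.03,-0.039,-0.09,0, 0,-0.056,-0.073,-0.09,0, 0,-0.083,-0.107,-0.09,0, 0,-0.107,-0.139,-0.09,0, 0,-0.119,-0.154,-0.09,0, 0,-0.123,-0.159,-0.09,0, 0,-0.123,-0.159,-0.09,0]'
python3 - <<'E'
from h import *
go(.4383,.094,.025)
m=camera_model("wrist");im=snapshot("wrist");cv2.imwrite("pics/w2.png",im)
E
```

```text
t: 6.9
tcp_pos: [0.4373, 0.094, 0.115]
orientation: [0.0, 0.968, -0.252, -0.0]
ft_force: [-0.0, 0.0, -1.8]
grip_width: 0.339
t 6.9 tcp [0.4373 0.094  0.115 ] psi -29.2 shift mm [ 0.9 -0.6 90. ] turn None w 0.339 j [-0.02 -0.09  2.21 -0.    1.02  2.06] F [-0.   0.  -1.8]
```

View pics/w2.png

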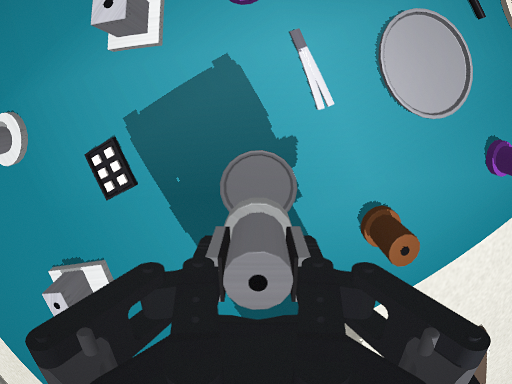

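The small round is held over the small dish, visible around (258,185), so I'll lower and release it.

```bash
python3 -m jog '[0,0.001,0,0.025,0, 0,0.001,0,0.055,0, 0,0.001,0,0.075,0, 0,0.001,0,0.084,0, 0,0.001,0,0.087,0, 0,0.001,0,0.088,0, 0,0.001,0,0.088,0, 0,0.001,0,0.088,0, 0.06,0.001,0,0.088,0, 0.06,0.001,0,0.088,0]'
python3 -m jog '[0.06,0,0,0,0, 0.06,0,0,-0.02,0, 0.06,0,0,-0.06,0, 0.06,0,0,-0.10,0, 0.06,0,0,-0.12,0, 0.06,0,0,-0.12,0, 0.06,0,0,-0.12,0, 0.06,0,0,-0.12,0, 0.06,0,0,-0.12,0, 0.06,0,0,-0.12,0]'
python3 - <<'E'
from h import *
go(.470,-.306,.15)
m=camera_model("wrist");im=snapshot("wrist");cv2.imwrite("pics/w3.png",im)
E
```

```text
t: 8.2
tcp_pos: [0.4388, 0.0936, 0.0278]
orientation: [-0.0, 0.968, -0.252, 0.0]
ft_force: [-0.0, 0.6, 0.3]
grip_width: 0.701
t: 9.45
tcp_pos: [0.4382, 0.0936, 0.1468]
orientation: [0.0, 0.968, -0.252, -0.001]
ft_force: [-0.3, -0.1, -1.1]
grip_width: 0.699
t 9.45 tcp [0.4382 0.0936 0.1468] psi -29.2 shift mm [222.7 333.3  -3.3] turn None w 0.699 j [-0.02 -0.14  2.19 -0.    1.09  2.06] F [-0.3 -0.1 -1.1]
```

View pics/w3.png

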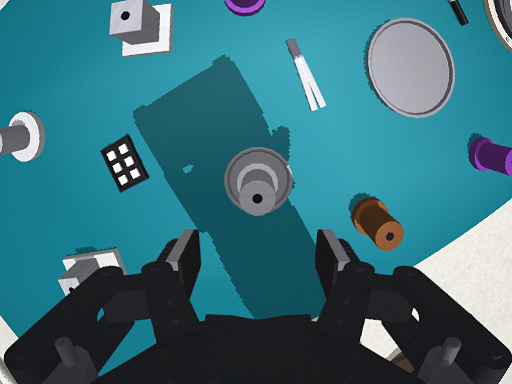

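The small round now stands upright in the small dish at (258,185). Next is the large one on the stage.

```bash
python3 -m jog '[0.06,0.01,0.015,-0.01,0, 0.06,0.037,0.055,-0.02,0, 0.06,0.067,0.1,-0.02,0, 0.06,0.098,0.147,-0.02,0, 0.06,0.129,0.193,-0.02,0, 0.06,0.16,0.239,-0.02,0, 0.06,0.19,0.285,-0.02,0, 0.06,0.212,0.318,-0.01,0, 0.06,0.222,0.332,0,0, 0.06,0.222,0.333,0,0]'
python3 - <<'E'
from h import *
go(.470,-.306,.041)
m=camera_model("wrist");im=snapshot("wrist");cv2.imwrite("pics/w4.png",im)
for n,z in(("round_large_neck",.056),("stage",0),("dish_medium",0)):
    print(n,[(np.round(q["position"],1).tolist(),round(float(q["confidence"]),2),np.round(at("wrist",m,q["position"],z)[:2],4).tolist()) for q in spotter.place_of("wrist",n)[:3]])
for n,z in(("stage",.01),("dish_medium",.01),("dish_large",.01)):
    for q in spotter.regions_of("wrist",n)[:2]:
        cs,_=cv2.findContours(q["region"].astype(np.uint8),cv2.RETR_EXTERNAL,cv2.CHAIN_APPROX_NONE);c=max(cs,key=len)
        P=np.array([at("wrist",m,p[0],z)[:2] for p in c],np.float32);e=cv2.fitEllipse(P)
        print(n,round(float(q["confidence"]),2),np.round(e[0],4),np.round(e[1],3))
E
```

```text
t: 10.75
tcp_pos: [0.4691, -0.3051, 0.1458]
orientation: [-0.001, 0.968, -0.253, -0.001]
ft_force: [0.8, 0.1, -0.4]
grip_width: 0.705
t 10.75 tcp [ 0.4691 -0.3051  0.1458] psi -29.3 shift mm [  1.5   0.4 104.8] turn None w 0.705 j [-0.76  0.12  1.93  0.    1.09  1.32] F [ 0.8  0.1 -0.4]
round_large_neck [([259.6, 190.9], 0.82, [0.4716, -0.3086])]
stage [([40.7, 169.1], 0.47, [0.6104, -0.0849]), ([46.3, 318.8], 0.42, [0.4393, 0.0922])]
dish_medium [([203.3, 60.5], 0.74, [0.5979, -0.3176]), ([33.6, 332.9], 0.26, [0.4263, 0.1582])]
dish_medium 0.81 [ 0.5966 -0.3163] [0.086 0.087]
dish_medium 0.23 [ 0.4662 -0.3051] [0.085 0.087]
dish_large 0.57 [ 0.4836 -0.1141] [0.068 0.112]
```

View pics/w4.png

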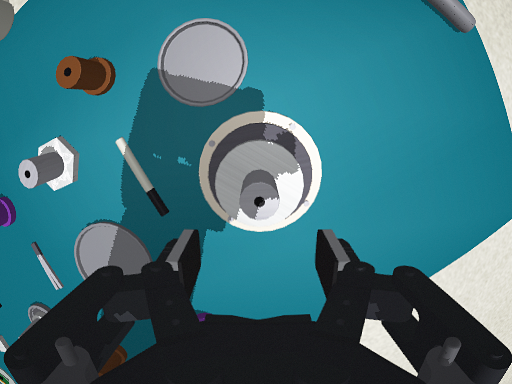

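```bash
python3 -m jog '[0.06,0.001,0,0.03,0, 0.06,0.001,0,0.065,0, 0.06,0.001,0,0.092,0, 0.06,0.001,0,0.102,0, 0.06,0.001,0,0.1035,0, 0.06,0.001,0,0.1035,0, 0.0,0.001,0,0.1035,0, 0.0,0.001,0,0.1035,0, 0.0,0.001,0,0.1035,0, 0.0,0.001,0,0.1035,0]' 50
python3 -c "
from h import *
go(.466,-.1055,.125)"
```

```text
t: 12.35
tcp_pos: [0.4714, -0.3065, 0.0451]
orientation: [0.0, 0.968, -0.252, 0.001]
ft_force: [-0.8, 0.4, 5.4]
grip_width: 0.34
t 12.35 tcp [ 0.4714 -0.3065  0.0451] psi -29.2 shift mm [-102.6 -172.8  -80.2] turn None w 0.34 j [-0.76  0.27  1.97  0.    0.9   1.32] F [-0.8  0.4  5.4]
```

```bash
python3 -m jog '[0,0,0,-0.02,0, 0,0,0,-0.05,0, 0,-0.008,-0.013,-0.075,0, 0,-0.025,-0.042,-0.08,0, 0,-0.048,-0.08,-0.08,0, 0,-0.073,-0.122,-0.08,0, 0,-0.092,-0.155,-0.08,0, 0,-0.1,-0.169,-0.08,0, 0,-0.1025,-0.173,-0.08,0, 0,-0.1025,-0.173,-0.08,0]'
python3 - <<'E'
from h import *
go(.466,-.1055,.029)
m=camera_model("wrist");im=snapshot("wrist");cv2.imwrite("pics/w5.png",im)
E
```

```text
t: 13.6
tcp_pos: [0.4658, -0.1055, 0.1241]
orientation: [0.0, 0.968, -0.252, 0.0]
ft_force: [0.2, -0.7, -1.9]
grip_width: 0.336
t 13.6 tcp [ 0.4658 -0.1055  0.1241] psi -29.2 shift mm [ 0.1 -0.1 95.1] turn None w 0.336 j [-0.44 -0.03  2.14 -0.    1.04  1.65] F [ 0.2 -0.7 -1.9]
```

View pics/w5.png

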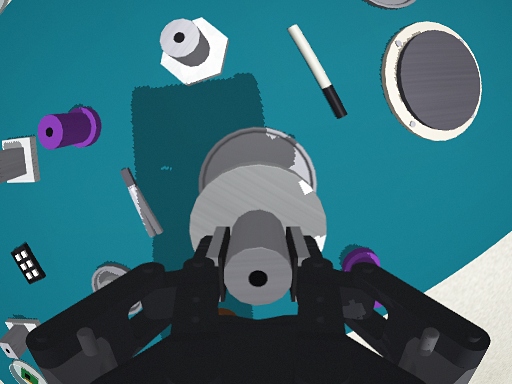

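The large round is level in the grip over the empty large dish (258,170), and the stage behind it is clear.

```bash
python3 -m jog '[0,0,0,0.025,0, 0,0,0,0.055,0, 0,0,0,0.08,0, 0,0,0,0.09,0, 0,0,0,0.094,0, 0,0,0,0.096,0, 0,0,0,0.096,0, 0,0,0,0.096,0, 0.06,0,0,0.096,0, 0.06,0,0,0.096,0]'
python3 -m jog '[0.06,0,0,0.096,0, 0.06,0,0,-0.02,0, 0.06,0,0,-0.06,0, 0.06,0,0,-0.10,0, 0.06,0,0,-0.13,0, 0.06,0,0,-0.13,0, 0.06,0,0,-0.13,0, 0.06,0,0,-0.13,0, 0.06,0,0,-0.13,0, 0.06,0,0,-0.13,0]' --help >/dev/null 2>&1; python3 -c "
from h import *
go(.466,-.1055,.16)"
```

```text
t: 14.9
tcp_pos: [0.4658, -0.1048, 0.028]
orientation: [-0.0, 0.968, -0.252, 0.0]
ft_force: [0.1, -1.1, 0.4]
grip_width: 0.704
t 14.9 tcp [ 0.4658 -0.1048  0.028 ] psi -29.2 shift mm [   0.6    0.5 -132. ] turn None w 0.704 j [-0.43  0.13  2.18  0.    0.83  1.65] F [ 0.1 -1.1  0.4]
```

That second command had a wrong first row: 96 mm further down. It also had a stray argument and wasn't executed, as the clock and pose haven't changed. Here is the correct retract.

```bash
python3 -m jog '[0.06,0,0,0,0, 0.06,0,0,-0.02,0, 0.06,0,0,-0.06,0, 0.06,0,0,-0.10,0, 0.06,0,0,-0.14,0, 0.06,0,0,-0.16,0, 0.06,0,0,-0.17,0, 0.06,0,0,-0.17,0, 0.06,0,0,-0.17,0, 0.06,0,0,-0.17,0]'
python3 - <<'E'
from h import *
go(.623,.3075,.16,60.8)
m=camera_model("wrist");im=snapshot("wrist");cv2.imwrite("pics/w6.png",im)
E
```

```text
t: 16.15
tcp_pos: [0.4649, -0.1046, 0.1965]
orientation: [-0.0, 0.968, -0.252, -0.001]
ft_force: [-0.4, -0.2, -0.6]
grip_width: 0.703
t 16.15 tcp [ 0.4649 -0.1046  0.1965] psi -29.2 shift mm [ -62.9 -436.8   36.6] turn -90.0 w 0.703 j [-0.43 -0.13  2.08  0.    1.19  1.65] F [-0.4 -0.2 -0.6]
```

View pics/w6.png

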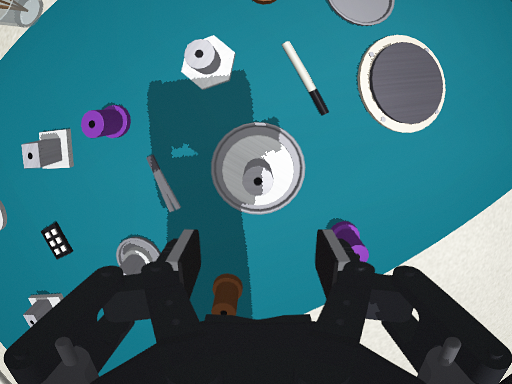

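The large round lies flat in its dish at (258,168). On to the medium one.

```bash
python3 -m jog '[0.06,-0.003,-0.02,0,-6, 0.06,-0.009,-0.06,0,-15, 0.06,-0.016,-0.11,0,-25, 0.06,-0.024,-0.165,0,-35, 0.06,-0.032,-0.22,0,-45, 0.06,-0.04,-0.275,0,-55, 0.06,-0.048,-0.33,0,-65, 0.06,-0.055,-0.385,0,-75, 0.06,-0.061,-0.425,0.01,-84, 0.06,-0.063,-0.437,0.02,-90]'
python3 - <<'E'
from h import *
go(.623,.3075,.16,60.8)
m=camera_model("wrist");im=snapshot("wrist");cv2.imwrite("pics/w7.png",im)
for n,z in(("round_medium_neck",.036),("square_neck",.036)):
    print(n,[(np.round(q["position"],1).tolist(),round(float(q["confidence"]),2),np.round(at("wrist",m,q["position"],z)[:2],4).tolist()) for q in spotter.place_of("wrist",n)[:3]])
E
```

```text
t: 17.45
tcp_pos: [0.6238, 0.3098, 0.1765]
orientation: [-0.0, 0.861, 0.509, -0.0]
ft_force: [-0.0, 0.2, 0.3]
grip_width: 0.704
t 17.45 tcp [0.6238 0.3098 0.1765] psi 61.2 shift mm [-2.4  0.4 16.5] turn 0.4 w 0.704 j [0.32 0.38 1.56 0.   1.2  0.82] F [-0.   0.2  0.3]
round_medium_neck [([260.2, 184.4], 0.76, [0.6246, 0.3048])]
square_neck []
```

View pics/w7.png

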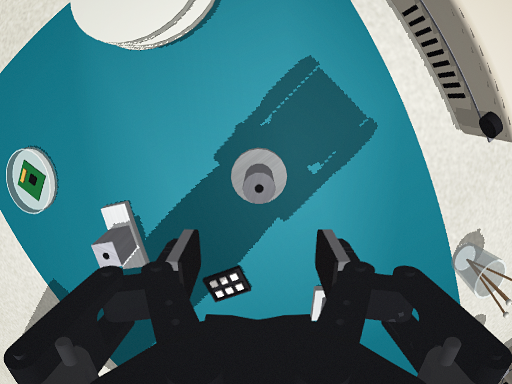

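```bash
python3 -m jog '[0.06,-0.001,0.001,0.03,0, 0.06,-0.003,0.001,0.075,0, 0.06,-0.003,0.001,0.12,0, 0.06,-0.003,0.001,0.145,0, 0.06,-0.003,0.001,0.153,0, 0.06,-0.003,0.001,0.154,0, 0.0,-0.003,0.001,0.154,0, 0.0,-0.003,0.001,0.154,0, 0.0,-0.003,0.001,0.154,0, 0.0,-0.003,0.001,0.154,0]' 50
python3 -c "
from h import *
go(.596,-.3155,.14)"
```

```text
t: 18.85
tcp_pos: [0.6245, 0.3048, 0.0261]
orientation: [0.0, 0.862, 0.506, 0.002]
ft_force: [-0.3, -0.2, 6.0]
grip_width: 0.337
t 18.85 tcp [0.6245 0.3048 0.0261] psi 60.8 shift mm [-555.1  277.9 -114.7] turn None w 0.337 j [0.31 0.54 1.64 0.   0.96 0.82] F [-0.3 -0.2  6. ]
```

```bash
python3 -m jog '[0,0,0,-0.02,0, 0,0,0,-0.06,0, 0,-0.01,0.005,-0.1,0, 0,-0.035,0.018,-0.11,0, 0,-0.08,0.04,-0.115,0, 0,-0.125,0.063,-0.115,0, 0,-0.17,0.085,-0.115,0, 0,-0.215,0.108,-0.115,0, 0,-0.26,0.13,-0.115,0, 0,-0.305,0.153,-0.115,0]'
python3 -c "
from h import *
go(.596,-.3155,.125)"
```

```text
t: 20.1
tcp_pos: [0.6072, -0.038, 0.1391]
orientation: [-0.0, 0.862, 0.506, -0.0]
ft_force: [0.4, -0.4, -1.8]
grip_width: 0.341
t 20.1 tcp [ 0.6072 -0.038   0.1391] psi 60.8 shift mm [-247.7  125.5   14.1] turn None w 0.341 j [-0.23  0.23  1.82 -0.    1.09  0.28] F [ 0.4 -0.4 -1.8]
```

```bash
python3 -m jog '[0,-0.03,0.015,0,0, 0,-0.07,0.036,0,0, 0,-0.11,0.056,0,0, 0,-0.15,0.076,0,0, 0,-0.19,0.096,0,0, 0,-0.22,0.112,0,0, 0,-0.24,0.122,0.005,0, 0,-0.2475,0.1255,0.014,0, 0,-0.2475,0.1255,0.014,0, 0,-0.2475,0.1255,0.014,0]'
python3 - <<'E'
from h import *
go(.596,-.3155,.0275)
m=camera_model("wrist");im=snapshot("wrist");cv2.imwrite("pics/w8.png",im)
E
```

```text
t: 21.35
tcp_pos: [0.5968, -0.3125, 0.1244]
orientation: [-0.001, 0.862, 0.507, -0.0]
ft_force: [1.2, -0.3, -2.2]
grip_width: 0.336
t 21.35 tcp [ 0.5968 -0.3125  0.1244] psi 60.9 shift mm [-3.1  0.9 96.9] turn None w 0.336 j [-0.63  0.38  1.66  0.    1.1  -0.12] F [ 1.2 -0.3 -2.2]
```

View pics/w8.png

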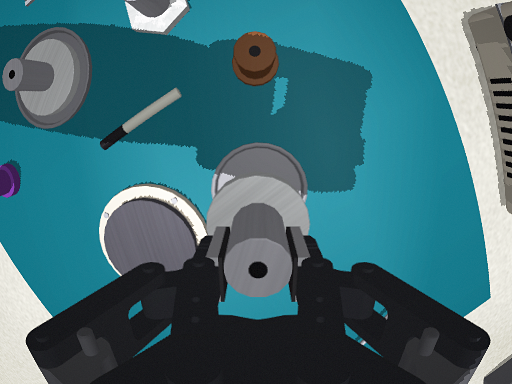

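The medium round hangs over the medium dish at (258,175), level.

```bash
python3 -m jog '[0,-0.002,0.001,0.025,0, 0,-0.002,0.001,0.055,0, 0,-0.002,0.001,0.08,0, 0,-0.002,0.001,0.091,0, 0,-0.002,0.001,0.095,0, 0,-0.002,0.001,0.097,0, 0,-0.002,0.001,0.097,0, 0,-0.002,0.001,0.097,0, 0.06,-0.002,0.001,0.097,0, 0.06,-0.002,0.001,0.097,0]'
python3 -c "
from h import *
go(.596,-.3155,.19)"
```

```text
t: 22.65
tcp_pos: [0.597, -0.3166, 0.028]
orientation: [0.001, 0.862, 0.506, 0.0]
ft_force: [0.1, -0.2, -0.6]
grip_width: 0.703
t 22.65 tcp [ 0.597  -0.3166  0.028 ] psi 60.8 shift mm [   0.4   -1.2 -162. ] turn None w 0.703 j [-0.64  0.51  1.69 -0.    0.95 -0.13] F [ 0.1 -0.2 -0.6]
```

```bash
python3 -m jog '[0.06,0,0,0,0, 0.06,0,0,-0.02,0, 0.06,0,0,-0.06,0, 0.06,0,0,-0.10,0, 0.06,0,0,-0.14,0, 0.06,0,0,-0.16,0, 0.06,0,0,-0.165,0, 0.06,0,0,-0.165,0, 0.06,0,0,-0.165,0, 0.06,0,0,-0.165,0]'
python3 - <<'E'
from h import *
go(.625,.113,.15,60.8)
m=camera_model("wrist");im=snapshot("wrist");cv2.imwrite("pics/w9.png",im)
for n,z in (("stage",.01),("stage",0.02),("dish_medium",.01)):
    for q in spotter.regions_of("wrist",n)[:2]:
        cs,_=cv2.findContours(q["region"].astype(np.uint8),cv2.RETR_EXTERNAL,cv2.CHAIN_APPROX_NONE);c=max(cs,key=len)
        P=np.array([at("wrist",m,p[0],z)[:2] for p in c],np.float32);e=cv2.fitEllipse(P)
        print(n,z,round(float(q["confidence"]),2),np.round(e[0],4),np.round(e[1],3))
E
```

```text
t: 23.9
tcp_pos: [0.5961, -0.3157, 0.191]
orientation: [-0.001, 0.862, 0.506, -0.001]
ft_force: [0.4, 0.6, 0.4]
grip_width: 0.702
t 23.9 tcp [ 0.5961 -0.3157  0.191 ] psi 60.8 shift mm [ 388.4 -183.7   41.7] turn 0.0 w 0.702 j [-0.64  0.32  1.61 -0.    1.21 -0.13] F [0.4 0.6 0.4]
stage 0.01 0.64 [ 0.4782 -0.3055] [0.105 0.121]
stage 0.01 0.48 [0.423  0.0714] [0.015 0.062]
stage 0.02 0.64 [ 0.4829 -0.304 ] [0.102 0.118]
stage 0.02 0.48 [0.4294 0.0612] [0.015 0.06 ]
dish_medium 0.01 0.84 [ 0.5968 -0.3158] [0.085 0.086]
```

View pics/w9.png

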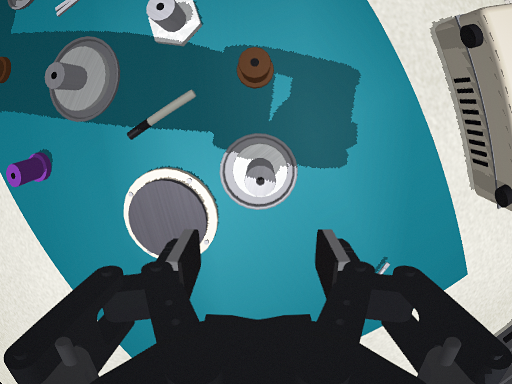

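The medium round lies flat in its dish at (258,172). Now the square one.

```bash
python3 -m jog '[0.06,0.02,-0.01,0,0, 0.06,0.06,-0.028,0,0, 0.06,0.11,-0.052,0,0, 0.06,0.16,-0.076,0,0, 0.06,0.21,-0.099,0,0, 0.06,0.26,-0.123,0,0, 0.06,0.31,-0.147,0,0, 0.06,0.355,-0.168,0.01,0, 0.06,0.38,-0.18,0.02,0, 0.06,0.388,-0.184,0.02,0]'
python3 - <<'E'
from h import *
go(.625,.113,.0225,60.8)
m=camera_model("wrist");im=snapshot("wrist");cv2.imwrite("pics/w10.png",im)
q=spotter.place_of("wrist","square_neck")
print([(np.round(q["position"],1).tolist(),round(float(q["confidence"]),2),np.round(at("wrist",m,q["position"],.036)[:2],4).tolist()) for q in q[:3]])
mt=camera_model("top");it=snapshot("top")
for n,z in (("stage",.01),("square_neck",.012)):
    for q in spotter.regions_of("top",n)[:1]:
        cs,_=cv2.findContours(q["region"].astype(np.uint8),cv2.RETR_EXTERNAL,cv2.CHAIN_APPROX_NONE);c=max(cs,key=len)
        P=np.array([at("top",mt,p[0],z)[:2] for p in c],np.float32);e=cv2.fitEllipse(P)
        print(n,z,round(float(q["confidence"]),2),np.round(e[0],4),np.round(e[1],3))
g=cv2.cvtColor(it,cv2.COLOR_BGR2GRAY)
cv2.imwrite("pics/t2.png",cv2.resize(it[120:280,100:420],None,fx=2.5,fy=2.5,interpolation=cv2.INTER_CUBIC))
E
```

```text
t: 25.35
tcp_pos: [0.6238, 0.115, 0.1719]
orientation: [-0.001, 0.862, 0.508, -0.001]
ft_force: [0.1, -0.5, -0.8]
grip_width: 0.703
t 25.35 tcp [0.6238 0.115  0.1719] psi 61.0 shift mm [ -1.1   2.4 149.4] turn 0.2 w 0.703 j [0.02 0.25 1.73 0.   1.16 0.53] F [ 0.1 -0.5 -0.8]
[([260.5, 182.0], 0.58, [0.6262, 0.113]), ([31.1, 104.1], 0.43, [0.4425, 0.3227])]
stage 0.01 0.65 [ 0.4743 -0.3093] [0.116 0.12 ]
```

View pics/w10.png

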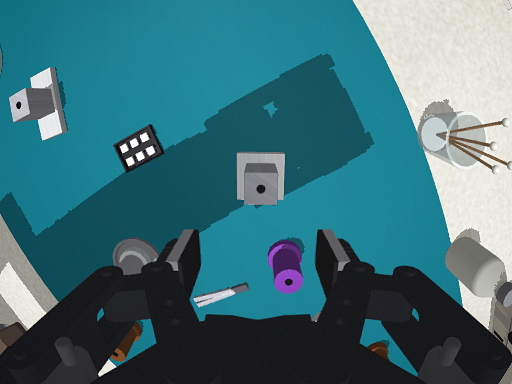

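View pics/t2.png

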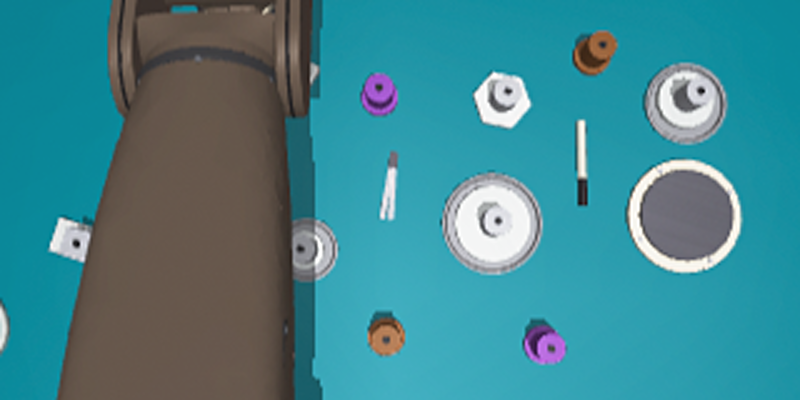

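The wrist view shows the square at (260,180), aligned with the jaws. The purple look-alike stays outside the finger path, and the top view shows all three rounds seated.

```bash
python3 -m jog '[0.06,0,0.001,0.03,0, 0.06,-0.001,0.002,0.075,0, 0.06,-0.001,0.002,0.115,0, 0.06,-0.001,0.002,0.14,0, 0.06,-0.001,0.002,0.148,0, 0.06,-0.001,0.002,0.149,0, 0.0,-0.001,0.002,0.149,0, 0.0,-0.001,0.002,0.149,0, 0.0,-0.001,0.002,0.149,0, 0.0,-0.001,0.002,0.149,0]' 50
python3 -c "
from h import *
go(.475,-.3095,.145)"
```

```text
t: 26.85
tcp_pos: [0.6278, 0.1105, 0.0257]
orientation: [0.001, 0.862, 0.506, 0.001]
ft_force: [0.2, -0.3, 5.9]
grip_width: 0.34
t 26.85 tcp [0.6278 0.1105 0.0257] psi 60.8 shift mm [-441.1   71.7 -119.8] turn None w 0.34 j [ 0.02  0.44  1.79 -0.    0.91  0.52] F [ 0.2 -0.3  5.9]
```

```bash
python3 -m jog '[0,0,0,-0.02,0, 0,0,0,-0.06,0, 0,-0.01,0.002,-0.1,0, 0,-0.04,0.006,-0.12,0, 0,-0.085,0.014,-0.12,0, 0,-0.13,0.021,-0.12,0, 0,-0.175,0.028,-0.12,0, 0,-0.215,0.035,-0.12,0, 0,-0.245,0.04,-0.12,0, 0,-0.26,0.042,-0.12,0]'
python3 -c "
from h import *
go(.475,-.3095,.135)"
```

```text
t: 28.1
tcp_pos: [0.5356, -0.138, 0.144]
orientation: [-0.0, 0.863, 0.505, -0.0]
ft_force: [0.5, 0.5, -1.4]
grip_width: 0.343
t 28.1 tcp [ 0.5356 -0.138   0.144 ] psi 60.7 shift mm [-179.2   31.     9. ] turn None w 0.343 j [-0.44  0.11  1.95  0.    1.08  0.08] F [ 0.5  0.5 -1.4]
```

```bash
python3 -m jog '[0,-0.015,0.003,0,0, 0,-0.045,0.008,0,0, 0,-0.08,0.014,0,0, 0,-0.115,0.02,0,0, 0,-0.145,0.025,0,0, 0,-0.165,0.029,0,0, 0,-0.176,0.0305,0.005,0, 0,-0.179,0.031,0.009,0, 0,-0.179,0.031,0.009,0, 0,-0.179,0.031,0.009,0]'
python3 - <<'E'
from h import *
go(.475,-.3095,.0445)
m=camera_model("wrist");im=snapshot("wrist");cv2.imwrite("pics/w11.png",im)
E
```

```text
t: 29.35
tcp_pos: [0.4764, -0.3076, 0.1347]
orientation: [-0.0, 0.862, 0.506, 0.0]
ft_force: [-0.0, -1.7, -2.4]
grip_width: 0.345
t 29.35 tcp [ 0.4764 -0.3076  0.1347] psi 60.9 shift mm [-2.3 -0.3 90.2] turn None w 0.345 j [-0.75  0.15  1.92  0.    1.07 -0.24] F [-0.  -1.7 -2.4]
```

View pics/w11.png

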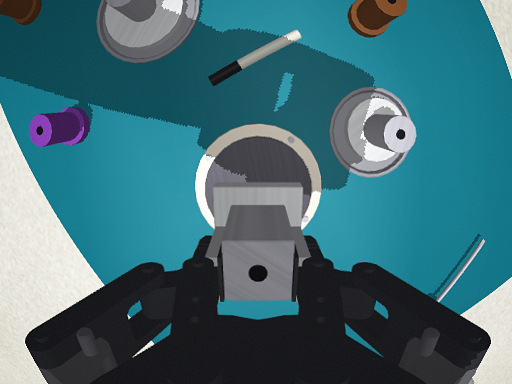

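The square is level above the bare stage (258,180).

```bash
python3 -m jog '[0,-0.001,0,0.025,0, 0,-0.001,0,0.05,0, 0,-0.001,0,0.072,0, 0,-0.001,0,0.084,0, 0,-0.001,0,0.088,0, 0,-0.001,0,0.09,0, 0,-0.001,0,0.09,0, 0,-0.001,0,0.09,0, 0.055,-0.001,0,0.09,0, 0.055,-0.001,0,0.09,0]'
python3 -m jog '[0.055,0,0,0,0, 0.055,0,0,-0.02,0, 0.055,0,0,-0.06,0, 0.055,0,0,-0.10,0, 0.055,0,0,-0.14,0, 0.055,0,0,-0.16,0, 0.055,0,0,-0.165,0, 0.055,0,0,-0.165,0, 0.055,0,0,-0.165,0, 0.055,0,0,-0.165,0]'
python3 - <<'E'
from h import *
go(.475,-.3095,.2)
m=camera_model("wrist");im=snapshot("wrist");cv2.imwrite("pics/w12.png",im)
for n,z in (("square_neck",.056),("stage",.01)):
  for q in spotter.place_of("wrist",n)[:2]: print(n,np.round(q["position"],1),round(float(q["confidence"]),2),np.round(at("wrist",m,q["position"],z),4))
cv2.imwrite("pics/s2.png",snapshot("scene"))
mt=camera_model("top");it=snapshot("top")
cv2.imwrite("pics/t3.png",cv2.resize(it[120:280,100:420],None,fx=2.5,fy=2.5,interpolation=cv2.INTER_CUBIC))
for n,z in (("stage",.01),("square_neck",.032)):
    for q in spotter.regions_of("top",n)[:2]:
        cs,_=cv2.findContours(q["region"].astype(np.uint8),cv2.RETR_EXTERNAL,cv2.CHAIN_APPROX_NONE);c=max(cs,key=len)
        P=np.array([at("top",mt,p[0],z)[:2] for p in c],np.float32);e=cv2.minAreaRect(P)
        print(n,z,round(float(q["confidence"]),2),np.round(e[0],4),np.round(e[1],3))
E
```

```text
t: 30.65
tcp_pos: [0.476, -0.3096, 0.0454]
orientation: [0.001, 0.862, 0.506, 0.0]
ft_force: [0.2, -0.7, -0.0]
grip_width: 0.643
t: 31.9
tcp_pos: [0.4751, -0.3088, 0.2082]
orientation: [-0.001, 0.862, 0.506, -0.0]
ft_force: [-0.7, -1.1, 0.1]
grip_width: 0.641
t 31.9 tcp [ 0.4751 -0.3088  0.2082] psi 60.8 shift mm [-0.7  0.2  8.2] turn None w 0.641 j [-0.76  0.07  1.87 -0.    1.21 -0.25] F [-0.7 -1.1  0.1]
square_neck [261.3 178.7] 0.97 [ 0.4782 -0.3115  0.056 ]
stage 0.01 0.86 [ 0.4745 -0.3107] [0.12  0.115]
square_neck 0.032 0.63 [ 0.4744 -0.3068] [0.056 0.059]
square_neck 0.032 0.38 [0.4371 0.0918] [0.067 0.064]
```

View pics/w12.png

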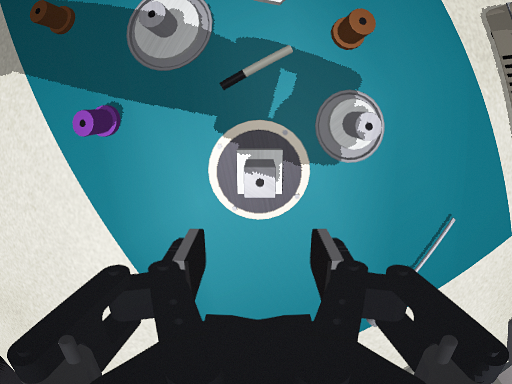

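View pics/t3.png

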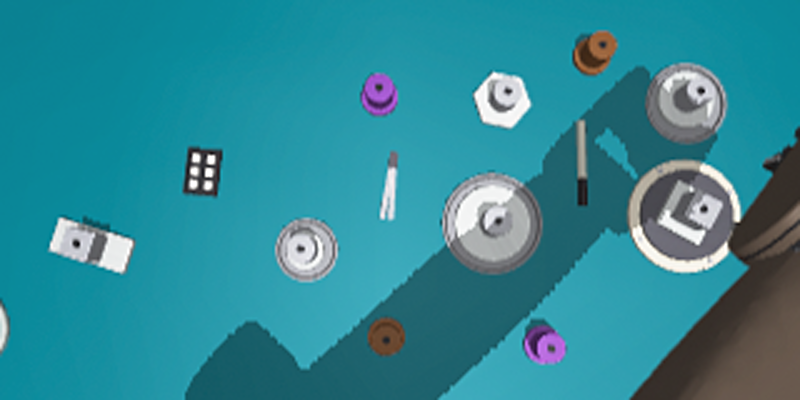

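View pics/s2.png

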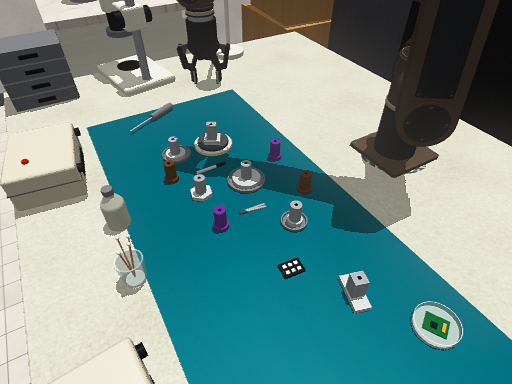

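All four parts are upright in place. The square sits centred on the stage (plate at (259,173), stage ring at (259,170) in the wrist view). The oblong and six-sided workholders and the look-alikes haven't moved.

```bash
python3 -c "
from h import *
print(workorder.hand_in())"
```

```text
the job is handed in; nothing more can be done
None
```

The changeover is done and handed in at about 32 s of the 99 s allowed. I moved the small round to the small dish, the large round from the stage to the large dish, and the medium round to the medium dish. Then I stood the square one on the stage.

**Last checks:**
- **Placement:** the wrist, top and scene pictures show all four upright. The three rounds lie flat in their own dishes.
- **Square on the stage:** it sits within about 4 mm of the middle. The top and wrist readings of it differ by about 6 mm; I attribute that to partial occlusion and calibration error.
- **Left alone:** the oblong and six-sided workholders and the look-alikes look unmoved.
- **Robot:** the gripper was open and clear at hand-in. The wrist force read at the end of each move was under 7 N.

**Disagreements and slips:**
- The networks sometimes reported look-alikes or the wrong dish, so I checked their positions against the pictures.
- One retract command was mistyped, with a first row driving 96 mm further down. It did not run, and I sent the correct one instead.

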